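Dock the lap counter and zero it

ROBOT

A 6-joint arm with a two-finger parallel gripper is mounted at the origin on the work surface. World frame = base frame: x ahead of the robot, y to its left, z up, the work surface at z = 0. Lengths are in m, angles in rad, forces in N, time in s.
With the tool pointing down it reaches from about 0.35 to 0.85 m from the base axis. Payload 8.1 kg.
Tool frame: the origin (TCP) lies on the mounting face of the last link; the fingertips stand 186 mm ahead of it and the grasp point (between the pads) lies 167 mm ahead of it; z points along the fingers, y is the line along which they close (so a half turn about z gives the same grasp; the last joint's range is limited). The gripper opens to 93 mm and grips with 3 to 60 N. Pads are 15 mm wide; open, the fingers measure 128 mm over their backs; the gripper's body (75 mm by 188 mm) begins 65 mm behind the grasp point.
Start: joints at [-1.286, 0.13, 1.488, -0, 1.523, -0.085], TCP at [0.217, -0.559, 0.405] pointing down, gripper open.
Joint ranges: [-2.96, 2.96], [-0.89, 2.26], [0.02, 2.5], [-1.34, 4.48], [0, 2.73], [-2.66, 2.66]. Speed limits (rad/s): [2.39, 2.39, 2.79, 3.14, 3.14, 3.14].

INTERFACE

Orientations are given as a rotation vector (axis times angle).
In Python, from plant import read_state, read_camera, camera_params, close_job gives the robot as it stands. The module is installed in compiled form; this text tells all that it offers.
- The arm moves only by the tool servo_tool, never from a script. Its argument "increments" is a list of rows, each an object with "slide": the shift along the tool's x, y, z in mm, a list of three; "dr": the turn, a rotation vector about the tool's x, y, z in rad, a list of three; "jaw": the closure, from 0 (fully open) to 1 (shut). In form: [{"slide": [x, y, z], "dr": [ax, ay, az], "jaw": jaw}, ...]. A call has 1 to 20 rows; each row is the pose to reach, as a shift and turn from the pose commanded when the call began, along the tool's axes at that moment; what a row does not reach only later rows make up. A row lasts 1/10 s, in which the tool goes at most 50 mm and 8.59 degrees, less where a joint would pass 70% of its speed; a pose out of reach is approached as far as the arm can. A call with a gripper value outside its range is refused whole. The fingers move at their own pace and stop on an object; "force" is the grip in N (left out, the last holds). Time passes only in rows, so rows that repeat a pose let the fingers close. It gives the time, the measured TCP pose, the force, the opening and the grip force at its end, in the units of the state.
- read_state(): the state, without advancing time (a new reading comes with each control period).
- read_camera(name): name is "scene" or "top" or "wrist"; returns (picture, depth): 420x560x3 uint8, red, green, blue; 420x560 float32, m along the optical axis (not along the pixel's ray), 0 where there is no reading.
- camera_params(name): a dict with "fx", "fy", "cx", "cy" (pixels), "k1" (the pictures are not rectified: a ray, as slopes to the right and down, at radius r is drawn at 1 + k1 r^2 times it, then the intrinsics apply), "rvec" (rotation vector, rad) and "tvec" (3), from world to camera coordinates, as OpenCV has them. Camera axes: x right, y down, z forward; pixel columns grow to the right and rows downward; lengths in m; the calibration is good to about 2 mm. A picture is of the moment at which its call begins: read the wrist's pose just before it. camera_params takes no time and is no camera call; for the wrist camera it gives the pose at the moment of the call.
- close_job(): hands the job in; it is judged then, once.
The state is a dict: "t": time; "q": joint angles; "dq": joint speeds; "joint_torque": joint torques, N m; "tool_pos": TCP position; "orientation": TCP orientation; "force": force on the tool from outside, world axes, zero at the start; "wrist_torque": the same for the moment, N m; "opening": finger opening in m; "gripper_force": force on a finger pad.
Only numpy, scipy, OpenCV 4.12 (cv2) and the standard library are available. Lean on these libraries where they do the work, as an engineer would, in place of code of your own. Each camera call takes 0.05 s, during which the arm holds its last target. There are 200 camera calls.

TASK

Slide the loose green lap counter forward along its wooden slide board, without lifting it off the board, until it dips into the shallow pocket in front of the dark wooden stop. Then press its reset button fully in and hold it for about a second with the counter braced back against the stop, let go, and leave the counter flat in the pocket, up against the stop, with the button sprung back. Do not disturb the car, the tyre drum or the gear puller.

Things in the scene. Friction and masses are not known exactly. Their poses are not given: they have to be found in the camera images.
- dock: Fixed light wooden slide board, 352 x 180 mm, top 10 mm above the table, with a shallow rectangular pocket. Origin: at table height (z = 0) under the pocket's centre; x points along the sliding direction, from the free end of the board to the stop, y left, z up. The board reaches from x = -250 to +102 mm, y = -90 to +90.
- pocket (a point): Centre of the pocket's floor, 4 mm above the table (pocket 6 mm deep), axes as the dock. The pocket is 124 mm long (dock x = -62 to +62) and 62 mm wide (y = -31 to +31), its far end closed by the stop. The counter has 3 mm play to either side in it; back against the stop its origin is at dock x = +7 mm, z = 4 mm.
- stop: Fixed dark hardwood batten across the far end of the pocket, 150 mm wide (along y), 24 mm thick, its top 60 mm above the table. Origin: the centre of the foot of its face that looks at the pocket (dock x = +62 mm, z = 4 mm); the axes are those of the dock.
- counter: Loose green plastic lap counter, 0.26 to 0.44 kg, 110 mm long (x), 56 wide (y), 103 high, on two slippery nylon runners as long as itself. Origin: centre of its underside; x points to its flat back (x = +55), z up. Step-shaped: 24 mm high base, tall head at x = -12 to +55, between them a 45-degree panel facing -x and up with the button. Starts on the board before the pocket, back towards the stop.
- head_grip (a point): A point amid the counter's head, near the centre of mass (counter x = +14, y = 0, z = 55 mm). The head's flat upright sides at y = +28 and -28 can be gripped here from above, 56 mm apart; the head with its lid ends 48 mm above this point.
- lid_edge (a point): Middle of the lower front edge of the counter's smoked see-through lid (counter x = -47, z = 99 mm). The lid is rigidly shut, 4 mm thick, 56 mm wide, and runs from here back over the head. It overhangs the button but is open in front and at the sides: the button is reached from the -x side, under this edge, with a tool leaning about 45 degrees.
- reset_button (a joint): Travel of the reset button: 0 m released, 0.006 m fully in; it counts as pressed past 0.0045 m. A spring pushes it out, 3 N at first, 8 N fully in.
- button_top (a point): Centre of the button's face (round, 32 mm across, standing 12 mm proud of the sloping panel), in the counter's frame at x = -38, y = 0, z = 52 mm when released. Its z axis points out of the button (backwards and up at 45 degrees in the counter's x-z plane); press along -z.
- car: Bystander: chrome and red slot racing car, 125 x 66 x 34 mm, loose. Origin under its centre, x along it.
- drum: Bystander: black rubber tyre trueing drum on steel uprights and a wooden foot, 90 x 100 x 70 mm, loose. Origin under its centre.
- puller: Bystander: brass gear puller with a steel screw, lying flat, 90 x 42 x 16 mm, loose. Origin under the middle of its brass frame, the screw points to its -x.
Mind the look-alikes: they are no part of the job. Of the things that look like the counter, the smallest one is meant.

How it is judged:
On the way, in this order (a step that is already met when the one before it is completed fails the run):
1. the counter lies in the pocket, flat on its floor (x of counter in the frame of dock between -0.012 and 0.012 m and y of counter in the frame of dock between -0.006 and 0.006 m and z of counter in the frame of dock below 0.0058 m and angle between counter's own z axis and vertical below 0.05 rad and angle between the x axis of counter and the x axis of dock, either way round below 0.09 rad), for 0.1 s.
2. the button is held in while the counter is braced against the stop (all of step 1 and value of joint reset_button above 0.0045 m and contact force between counter and stop above 0.8 N), for 0.5 s.
At the end, for the whole second after the job is handed in: The counter lies flat on the pocket floor (tilt under 0.05 rad, lengthways within 0.09 rad), its back within 5 mm of the stop, at rest, the button out again (under 1 mm in), and the car, drum and puller within 15 mm of where they were (all of step 1 and x of counter in the frame of dock above 0.002 m and value of joint reset_button below 0.001 m and linear speed of counter below 0.01 m/s and distance of each of car, drum, puller from where it was at the start of the episode below 0.015 m); the robot touches nothing.
It fails at once if the counter is lifted more than 25 mm off the board (z of counter in the frame of dock above 0.035 m).
It fails at once if a bystander is pushed more than 20 mm (distance of any of car, drum, puller from where it was at the start of the episode above 0.02 m).
It also fails if it takes over 59 s, if anything falls off the work surface, if the arm or the gripper's body presses on something with over 40 N, if the wrist force passes 120 N, or if a joint passes its speed limit or range.

## Working session

There is one attempt and no reset: what is moved stays moved. The work goes in short steps, Python scripts to look and compute and a tool call to move; the robot and the scene stay as the last step left them, time stands still between calls to the robot, and variables do not carry over. Pictures are saved under pics/ and viewed, at most 10 in all, crops included, and the job is handed in when it is done.

Besides the shell and the picture viewer there is one more tool, called after "Call:" as a command line: name --argument value ..., lists and objects as JSON in quotes. servo_tool: Moves the arm, as the interface text tells. Its arguments: {"type":"object","properties":{"increments":{"type":"array"},"force":{"type":"number"}},"required":["increments"]}

```bash
mkdir -p pics; cat > h.py <<'E'
import numpy as np, cv2
from plant import *
from scipy.spatial.transform import Rotation as R
def K(p): return np.array([[p['fx'],0,p['cx']],[0,p['fy'],p['cy']],[0,0,1.]])
def cam(p): return R.from_rotvec(p['rvec']).as_matrix(), np.array(p['tvec'])
def und(p,uv):
    # k1 model: distorted = ray*(1+k1 r^2), same as OpenCV
    return cv2.undistortPoints(np.array(uv,float).reshape(-1,1,2),K(p),np.array([p['k1'],0,0,0.])).reshape(-1,2)
def plane(p,uv,z):
    M,t=cam(p); d=np.c_[und(p,uv),np.ones(len(uv))]@M; o=-M.T@t
    return o+d*((z-o[2])/d[:,2])[:,None]
def cloud(p,depth):
    h,w=depth.shape; v,u=np.mgrid[:h,:w]; n=und(p,np.c_[u.ravel(),v.ravel()])
    M,t=cam(p); c=np.c_[n,np.ones(len(n))]*depth.reshape(-1,1)
    return ((c-t)@M).reshape(h,w,3)
def proj(p,X):
    return cv2.projectPoints(np.array(X,float).reshape(-1,1,3),np.array(p['rvec'],float),np.array(p['tvec'],float),K(p),np.array([p['k1'],0,0,0.]))[0].reshape(-1,2)
def save(n,im): cv2.imwrite('pics/'+n+'.png',im[:,:,::-1])
E
python3 - <<'E'
from h import *
out=[]
for n in ('scene','top'):
    im,d=read_camera(n); save(n,im); np.savez(''+n,im=im,d=d); p=camera_params(n); M,t=cam(p)
    print(n,p,-M.T@t)
print(read_state())
E
```

```text
scene {'fx': 531.748089431799, 'fy': 531.748089431799, 'cx': 289.7374350461971, 'cy': 207.9242459848021, 'k1': -0.10319244852738367, 'rvec': array([ 0.94037372,  2.30771612, -1.22115263]), 'tvec': array([ 0.29976087, -0.13864834,  1.74050496])} [1.28749299 0.86550478 0.85539507]
top {'fx': 420.53186609491866, 'fy': 420.53186609491866, 'cx': 277.79671974129, 'cy': 206.23070321683574, 'k1': -0.04539957928972687, 'rvec': array([ 2.15594284, -2.1852515 ,  0.03384426]), 'tvec': array([0.09537661, 0.54400404, 0.97096888])} [0.47944329 0.05374811 1.00750331]
{'t': 0.1, 'q': array([-1.28642002e+00,  1.31080501e-01,  1.48915441e+00, -1.18482747e-05,
        1.52299562e+00, -8.53729743e-02]), 'dq': array([-0.00053406, -0.00115198, -0.00202677,  0.00069793,  0.00036657,
        0.0004264 ]), 'joint_torque': array([ 2.35297201e-03, -5.61340427e+01, -4.93094838e+01,  7.72373937e-02,
        2.91246304e-02, -1.62141907e-05]), 'tool_pos': array([ 0.21680614, -0.55924374,  0.40380393]), 'orientation': array([-3.08645670e+00, -5.77199472e-01,  2.73927888e-04]), 'force': array([-0.41954214, -0.30196621, -0.67964404]), 'wrist_torque': array([0.02000248, 0.03678672, 0.02414869]), 'gripper_force': 0.0, 'opening': 0.09288172267078543}
```

View pics/scene.png

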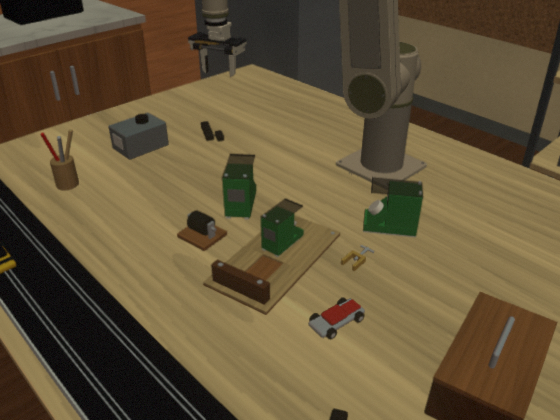

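View pics/top.png

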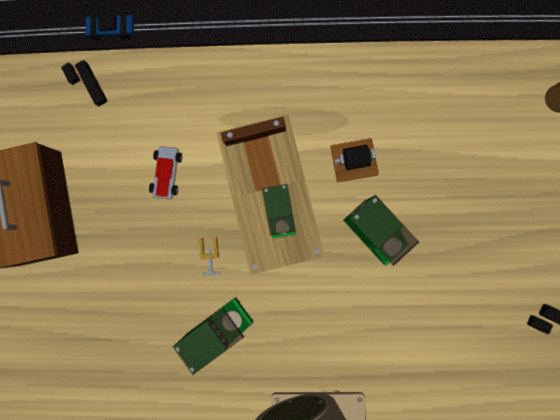

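Scene view: the green look-alikes are at (240,185), (280,228) and (395,208). In the top view they are at (381,230), (280,210) on the board, and (213,336). The one on the board is the smallest. The stop is at top (253,131), the drum at (355,158), the car at (165,173) and the puller at (209,250).

```bash
python3 - <<'E'
from h import *
f=np.load('top.npz'); im,d=f['im'],f['d']; p=camera_params('top'); X=cloud(p,d)
cr=cv2.resize(im[100:290,130:430],None,fx=2.6,fy=2.6,interpolation=cv2.INTER_CUBIC); save('crop',cr)
z=X[...,2]; roi=np.zeros(z.shape,bool); roi[105:285,200:335]=1
print('table z',np.median(z[280:380,60:150]))
b=roi&(z>.006)&(z<.014)
bb=(roi&(z>.006)).astype(np.uint8)
n,l,s,c=cv2.connectedComponentsWithStats(cv2.morphologyEx(bb,cv2.MORPH_OPEN,np.ones((3,3))))
print(s)
# board corners px on z=.01 plane
px=np.array([[218,131],[288,115],[323,257],[253,272]]);print(plane(p,px,.01))
k=1+np.argmax(s[1:,4]); P=X[(l==k)]; print(cv2.minAreaRect(P[:,:2].astype(np.float32)*1000))
hsv=cv2.cvtColor(im,cv2.COLOR_RGB2HSV)
dark=roi&(z>.05)&(z<.07)&(np.mgrid[:420,:560][0]<150); Q=X[dark]; print('stop',dark.sum(),cv2.minAreaRect(Q[:,:2].astype(np.float32)*1000),np.median(Q[:,2]))
lid=roi&(z>.095); Q=X[lid]; print('lid',lid.sum(),cv2.minAreaRect(Q[:,:2].astype(np.float32)*1000),np.percentile(Q[:,2],[5,50,95]))
for n,r in dict(car=(145,145,185,202),drum=(325,135,385,185),puller=(195,232,225,280)).items():
    m=np.zeros(z.shape,bool); m[r[1]:r[3],r[0]:r[2]]=1; m&=z>.006; print(n,X[m].min(0),X[m].max(0))
E
```

```text
table z 0.0009402115759516496
[[     0      0    560    420 225062]
 [   216    115    108    160   9807]
 [   331    145      4     14     49]
 [   200    237     18     39    273]
 [   216    272      3      3      9]]
[[ 0.73086715  0.23121242  0.01      ]
 [ 0.76644893  0.06096446  0.01      ]
 [ 0.42457616 -0.01661582  0.01      ]
 [ 0.39105712  0.1488835   0.01      ]]
((577.3309936523438, 109.2929916381836), (353.5812072753906, 180.257080078125), 13.237865447998047)
stop 732 ((721.1232299804688, 142.9623565673828), (25.44817543029785, 150.3220977783203), 13.342996597290039) 0.060721747974822465
lid 1338 ((529.3385620117188, 83.9629898071289), (108.27861022949219, 55.909786224365234), 9.344782829284668) [0.11158962 0.11409176 1.00750331]
car [0.47944329 0.05374811 0.00600559] [0.69531881 0.39737648 1.00750331]
drum [ 0.47944329 -0.16233164  0.00600275] [0.7055336  0.05374811 1.00750331]
puller [0.37728412 0.05374811 0.00627944] [0.47944329 0.2788549  1.00750331]
```

View pics/crop.png

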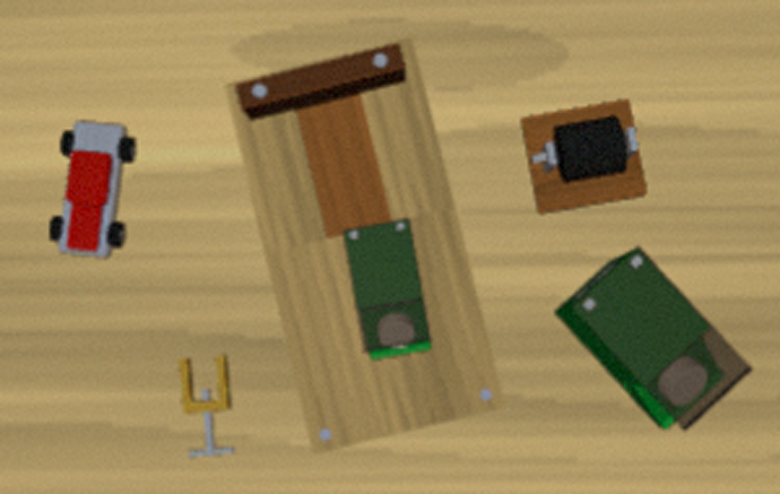

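The crop confirms the choice: the small counter is on the board with its back to the stop and its button facing away from it. The button is at about crop px (396,328), the pocket at (345,165).

```bash
cat >> h.py <<'E'
YAW=np.deg2rad(13.3); O=np.array([.6492,.1262,0])
D=R.from_euler('z',YAW).as_matrix()      # dock->world
def todock(X): return (X-O)@D
def lid(cn,zmin=.102):
    im,d=read_camera(cn); p=camera_params(cn); X=cloud(p,d); Y=todock(X)
    m=(d>0)&(X[...,2]>zmin)&(X[...,2]<.125)&(abs(Y[...,1])<.06)&(Y[...,0]>-.26)&(Y[...,0]<.1)
    n,l,s,_=cv2.connectedComponentsWithStats(m.astype(np.uint8)); k=1+np.argmax(s[1:,4]); m=l==k
    print(cn,'lid in dock (mm)',cv2.minAreaRect(Y[m][:,:2].astype(np.float32)*1000),m.sum(),np.median(Y[m][:,2]))
    return im
def move(pd,yaw,tilt=0,tool=.186):
    "dock point for the tool point (tip) , tool x at dock yaw, tilt forward -> slide,dr from present pose"
    s=read_state(); Rc=R.from_rotvec(s['orientation']).as_matrix()
    Rt=D@R.from_euler('z',yaw).as_matrix()@R.from_euler('y',-tilt).as_matrix()@np.diag([1,-1,-1.])
    t=O+D@np.array(pd)-Rt[:,2]*tool
    return (Rc.T@(t-s['tool_pos'])*1000).round(1), R.from_matrix(Rc.T@Rt).as_rotvec().round(4)
E
python3 - <<'E'
from h import *
lid('top')
print('above', move([-.12,-.01,.20],0))
E
```

```text
top lid in dock (mm) ((-123.0516586303711, -13.742134094238281), (55.987003326416016, 102.12718200683594), 86.01519012451172) 1251 0.11396557967544543
above (array([ 530.6, -489.4,   18.7]), array([-0.0014, -0.    ,  0.1377]))
```

```bash
python3 - <<'E'
from h import *
print('above', move([-.113,-.0145,.20],-.07))
E
```

```text
above (array([ 537. , -484. ,   18.7]), array([-0.0014,  0.    ,  0.2077]))
```

Call:
servo_tool --increments '[{"slide":[50,-45,0],"dr":[0,0,0.02],"jaw":0},{"slide":[90,-81,0],"dr":[0,0,0.04],"jaw":0},{"slide":[130,-117,0],"dr":[0,0,0.06],"jaw":0},{"slide":[170,-153,0],"dr":[0,0,0.08],"jaw":0},{"slide":[205,-185,0],"dr":[0,0,0.1],"jaw":0},{"slide":[240,-216,0],"dr":[0,0,0.12],"jaw":0},{"slide":[275,-248,0],"dr":[0,0,0.14],"jaw":0},{"slide":[310,-279,0],"dr":[0,0,0.16],"jaw":0},{"slide":[345,-311,0],"dr":[0,0,0.18],"jaw":0},{"slide":[380,-342,5],"dr":[0,0,0.19],"jaw":0},{"slide":[415,-374,8],"dr":[0,0,0.2],"jaw":0},{"slide":[450,-405,10],"dr":[0,0,0.207],"jaw":0},{"slide":[485,-437,12],"dr":[0,0,0.207],"jaw":0},{"slide":[515,-464,15],"dr":[0,0,0.207],"jaw":0},{"slide":[537,-484,18],"dr":[0,0,0.207],"jaw":0},{"slide":[537,-484,18],"dr":[0,0,0.207],"jaw":0},{"slide":[537,-484,18],"dr":[0,0,0.207],"jaw":0}]'

```text
t: 1.85
tool_pos: [0.5425, 0.0864, 0.3861]
orientation: [3.131, 0.258, -0.002]
force: [-0.2, -0.5, 0.1]
opening: 0.093
gripper_force: 0.0
```

```bash
python3 - <<'E'
from h import *
s=read_state(); print(s['t'],s['q'].round(3),s['tool_pos'])
print('rem', move([-.113,-.0145,.20],-.07))
im=lid('wrist'); save('w1',im)
print('grasp tip', move([-.113,-.0145,.046],-.07))
E
```

```text
1.85 [ 0.065  0.004  1.655 -0.     1.485  1.471] [0.54252988 0.08643154 0.3860615 ]
rem (array([-0. ,  0.3,  0.1]), array([0.0002, 0.0015, 0.0023]))
wrist lid in dock (mm) ((-124.39845275878906, -15.639856338500977), (56.09151840209961, 101.95518493652344), 85.92084503173828) 7724 0.11329562948253971
grasp tip (array([  0.4,  -0.5, 154.3]), array([0.0004, 0.0011, 0.0011]))
```

View pics/w1.png

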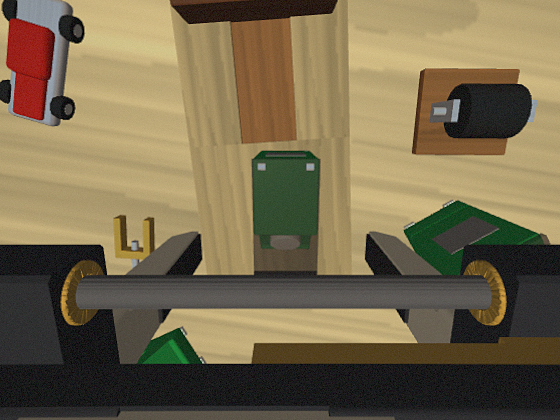

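The wrist view shows the counter centred between the fingers, with its lid at (285,193). The pocket ahead is at (265,80), the stop at (255,8), the drum at (480,110) and the puller at (133,235).

```bash
python3 - <<'E'
from h import *
im,d=read_camera('wrist'); p=camera_params('wrist'); Y=todock(cloud(p,d))*1000
for x in (-45,-30,0,30,50):
    r=(d>0)&(abs(Y[...,0]-x)<4)&(abs(Y[...,1])<60)
    f=Y[r&(Y[...,2]<7.5)&(Y[...,2]>0)]; print(x,len(f),np.percentile(f[:,1],[1,99]).round(1) if len(f) else '',np.median(f[:,2]))
m=(d>0)&(abs(Y[...,2]-60)<4)&(abs(Y[...,1])<90)&(Y[...,0]>40); print('stop front',Y[m][:,0].min() if m.any() else '')
m=(d>0)&(Y[...,2]<7)&(Y[...,2]>2)&(abs(Y[...,1])<20)&(abs(Y[...,0])<90); print(np.percentile(Y[m][:,0],[1,99]))
E
```

```text
-45 404 [-32.   29.1] 4.273423874901426
-30 417 [-32.7  28.7] 4.030782686215708
0 449 [-32.4  28.9] 4.071082470802323
30 475 [-32.3  28.7] 4.173062247838337
50 499 [-32.4  28.8] 4.1648767380907294
stop front 60.2632124859209
[-62.32682771  60.66622769]
```

Call:
servo_tool --increments '[{"slide":[-1,0.5,30],"dr":[0,0,0],"jaw":0},{"slide":[-1,0.5,70],"dr":[0,0,0],"jaw":0},{"slide":[-1,0.5,105],"dr":[0,0,0],"jaw":0},{"slide":[-1,0.5,135],"dr":[0,0,0],"jaw":0},{"slide":[-1,0.5,150],"dr":[0,0,0],"jaw":0},{"slide":[-1,0.5,154],"dr":[0,0,0],"jaw":0},{"slide":[-1,0.5,154],"dr":[0,0,0],"jaw":0}]'

```text
t: 2.65
tool_pos: [0.542, 0.0848, 0.2334]
orientation: [3.131, 0.254, 0.001]
force: [0.1, -0.1, 0.4]
opening: 0.0928
gripper_force: 0.0
```

Call:
servo_tool --increments '[{"slide":[0,0,0],"dr":[0,0,0],"jaw":0.25},{"slide":[0,0,0],"dr":[0,0,0],"jaw":0.35},{"slide":[0,0,0],"dr":[0,0,0],"jaw":0.4},{"slide":[0,0,0],"dr":[0,0,0],"jaw":0.45},{"slide":[0,0,0],"dr":[0,0,0],"jaw":0.5},{"slide":[0,0,0],"dr":[0,0,0],"jaw":0.5},{"slide":[0,0,0],"dr":[0,0,0],"jaw":0.5},{"slide":[0,0,0],"dr":[0,0,0],"jaw":0.5}]' --force 10

```text
t: 3.45
tool_pos: [0.5419, 0.0853, 0.233]
orientation: [3.131, 0.256, 0.001]
force: [-1.2, -0.3, 3.2]
opening: 0.0563
gripper_force: 10.0
```

```bash
python3 - <<'E'
from h import *
s=read_state(); t=todock(s['tool_pos']); print(t)
print('to', move([.013,-.0018,t[2]-.186],0))
print('mid', move([-.06,-.0018,t[2]-.186],0))
E
```

```text
[-0.11387811 -0.01510643  0.23301737]
to (array([125.7, -22.1,   0. ]), array([ 0.0001, -0.0003, -0.0693]))
mid (array([ 52.8, -17. ,   0. ]), array([ 0.0001, -0.0003, -0.0693]))
```

Call:
servo_tool --increments '[{"slide":[5,-2,-0.2],"dr":[0,0,-0.01],"jaw":0.5},{"slide":[12,-5,-0.2],"dr":[0,0,-0.02],"jaw":0.5},{"slide":[20,-8,-0.2],"dr":[0,0,-0.03],"jaw":0.5},{"slide":[30,-11,-0.2],"dr":[0,0,-0.045],"jaw":0.5},{"slide":[42,-14,-0.2],"dr":[0,0,-0.06],"jaw":0.5},{"slide":[53,-17,-0.2],"dr":[0,0,-0.069],"jaw":0.5},{"slide":[65,-17.8,-0.2],"dr":[0,0,-0.069],"jaw":0.5},{"slide":[77,-18.7,-0.2],"dr":[0,0,-0.069],"jaw":0.5},{"slide":[89,-19.5,-0.2],"dr":[0,0,-0.069],"jaw":0.5},{"slide":[101,-20.4,-0.2],"dr":[0,0,-0.069],"jaw":0.5},{"slide":[112,-21.1,-0.2],"dr":[0,0,-0.069],"jaw":0.5},{"slide":[120,-21.7,-0.2],"dr":[0,0,-0.069],"jaw":0.5},{"slide":[126,-22,-0.2],"dr":[0,0,-0.069],"jaw":0.5},{"slide":[126,-22,-0.2],"dr":[0,0,-0.069],"jaw":0.5},{"slide":[126,-22,-0.2],"dr":[0,0,-0.069],"jaw":0.5}]'

```text
t: 4.95
tool_pos: [0.6623, 0.1274, 0.2323]
orientation: [-3.12, -0.364, 0.002]
force: [-0.5, -0.4, -3.1]
opening: 0.0559
gripper_force: 10.0
```

```bash
python3 - <<'E'
from h import *
s=read_state(); print(s['t'],todock(s['tool_pos']),s['force'],s['opening'])
lid('wrist',.09); lid('top',.09)
im,d=read_camera('wrist'); save('w2',im)
E
```

```text
4.95 [ 0.01300628 -0.00179119  0.23228448] [-0.51670801 -0.42516861 -3.10117812] 0.05589053994981236
wrist lid in dock (mm) ((37.15668487548828, -1.1909027099609375), (88.4473648071289, 33.72612380981445), 89.99874877929688) 14263 0.11191500845865388
top lid in dock (mm) ((-29.985055923461914, -0.03314018249511719), (55.968421936035156, 36.13569641113281), 89.87396240234375) 429 0.11388803171789096
```

View pics/w2.png

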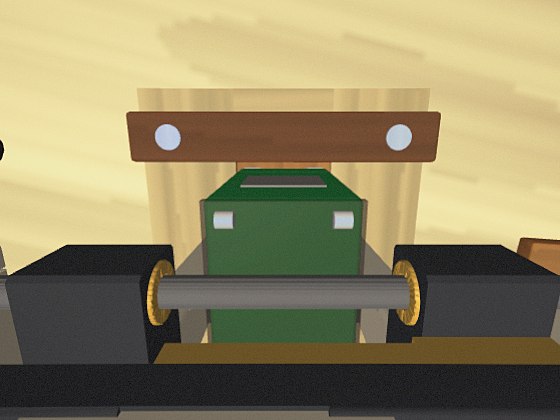

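The counter now sits between the fingers just short of the stop, with its lid at (285,260) and the stop at (285,137), and is square to the stop. Next I lower it into the pocket.

Call:
servo_tool --increments '[{"slide":[0,0,1.5],"dr":[0,0,0],"jaw":0.5},{"slide":[0,0,3],"dr":[0,0,0],"jaw":0.5},{"slide":[0,0,4.5],"dr":[0,0,0],"jaw":0.5},{"slide":[0,0,5.5],"dr":[0,0,0],"jaw":0.5},{"slide":[0,0,5.5],"dr":[0,0,0],"jaw":0.5},{"slide":[0,0,5.5],"dr":[0,0,0],"jaw":0.5}]'

```text
t: 5.7
tool_pos: [0.6626, 0.1274, 0.2275]
orientation: [-3.121, -0.363, -0.0]
force: [0.8, 0.9, -1.5]
opening: 0.0561
gripper_force: 10.0
```

Call:
servo_tool --increments '[{"slide":[0,0,0.5],"dr":[0,0,0],"jaw":0.5},{"slide":[0,0,1],"dr":[0,0,0],"jaw":0.5},{"slide":[0,0,1],"dr":[0,0,0],"jaw":0.5},{"slide":[0,0,1],"dr":[0,0,0],"jaw":0.5}]'

```text
t: 6.1
tool_pos: [0.6629, 0.1274, 0.2273]
orientation: [-3.12, -0.363, -0.002]
force: [-1.5, -0.4, 5.3]
opening: 0.0559
gripper_force: 10.0
```

```bash
python3 - <<'E'
from h import *
lid('top',.09)
E
```

```text
top lid in dock (mm) ((-28.88420867919922, -0.21839523315429688), (55.563045501708984, 35.60260772705078), 89.91574096679688) 427 0.10876715704396459
```

Call:
servo_tool --increments '[{"slide":[0,0,0],"dr":[0,0,0],"jaw":0.3},{"slide":[0,0,0],"dr":[0,0,0],"jaw":0.2},{"slide":[0,0,0],"dr":[0,0,0],"jaw":0.0},{"slide":[0,0,0],"dr":[0,0,0],"jaw":0.0},{"slide":[0,0,0],"dr":[0,0,0],"jaw":0.0},{"slide":[0,0,0],"dr":[0,0,0],"jaw":0.0}]'

```text
t: 6.75
tool_pos: [0.6625, 0.1274, 0.2264]
orientation: [-3.121, -0.363, 0.0]
force: [0.0, 0.1, 0.4]
opening: 0.0925
gripper_force: 0.0
```

Call:
servo_tool --increments '[{"slide":[0,0,-20],"dr":[0,0,0],"jaw":0},{"slide":[0,0,-50],"dr":[0,0,0],"jaw":0},{"slide":[0,0,-90],"dr":[0,0,0],"jaw":0},{"slide":[-30,0,-120],"dr":[0,0,0],"jaw":0.3},{"slide":[-80,0,-140],"dr":[0,0,0],"jaw":0.5},{"slide":[-120,0,-150],"dr":[0,0,0],"jaw":0.8},{"slide":[-160,0,-150],"dr":[0,0,0],"jaw":1},{"slide":[-200,0,-150],"dr":[0,0,0],"jaw":1},{"slide":[-200,0,-150],"dr":[0,0,0],"jaw":1},{"slide":[-200,0,-150],"dr":[0,0,0],"jaw":1}]'

```text
t: 7.75
tool_pos: [0.4673, 0.0814, 0.3769]
orientation: [3.121, 0.363, 0.003]
force: [0.7, 0.3, 0.0]
opening: 0.0419
gripper_force: 0.0
```

```bash
python3 - <<'E'
from h import *
s=read_state(); print(s['t'],s['q'].round(3),s['force'],s['opening'])
lid('top',.09);save('w3',lid('wrist',.09))
E
```

```text
7.75 [ 0.064 -0.203  1.864  0.     1.479  1.403] [0.68337395 0.31766639 0.02814937] 0.041892115999945974
top lid in dock (mm) ((3.9052391052246094, -0.1950359344482422), (55.688716888427734, 102.41809844970703), 89.93447875976562) 1202 0.1080262949587133
wrist lid in dock (mm) ((-40.25098419189453, -1.643636703491211), (55.83009338378906, 16.121124267578125), 89.54991912841797) 2016 0.10673589638381596
```

View pics/w3.png

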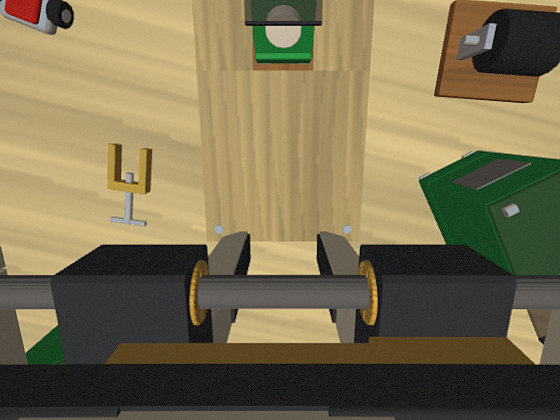

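The counter is down in the pocket: the lid height fell 6 mm, to 0.108 m, and its x is about 0. The button is visible at (283,27) in front of the lid edge. Next I tilt the tool 45° for the press.

```bash
python3 - <<'E'
from h import *
u=np.array([-1,0,1])/2**.5; B=np.array([-.0393,-.0017,.056])+np.array([-.0015,0,-.0015])
print(move(B+.06*u,0,np.pi/4))
Rt=D@R.from_euler('y',-np.pi/4).as_matrix()@np.diag([1,-1,-1.]); print(Rt[:,2],D@(-u))
E
```

```text
(array([-29. ,  -0.2, 148.6]), array([ 3.000e-04,  7.837e-01, -3.000e-04]))
[ 0.68814138  0.16266973 -0.70710678] [ 0.68814138  0.16266973 -0.70710678]
```

Call:
servo_tool --increments '[{"slide":[-5,0,0],"dr":[0,0.08,0],"jaw":1},{"slide":[-10,0,10],"dr":[0,0.18,0],"jaw":1},{"slide":[-15,0,25],"dr":[0,0.28,0],"jaw":1},{"slide":[-20,0,45],"dr":[0,0.38,0],"jaw":1},{"slide":[-25,0,65],"dr":[0,0.48,0],"jaw":1},{"slide":[-29,0,90],"dr":[0,0.58,0],"jaw":1},{"slide":[-29,0,110],"dr":[0,0.68,0],"jaw":1},{"slide":[-29,0,130],"dr":[0,0.75,0],"jaw":1},{"slide":[-29,0,143],"dr":[0,0.784,0],"jaw":1},{"slide":[-29,0,148.5],"dr":[0,0.784,0],"jaw":1},{"slide":[-29,0,148.5],"dr":[0,0.784,0],"jaw":1},{"slide":[-29,0,148.5],"dr":[0,0.784,0],"jaw":1}]'

```text
t: 9.05
tool_pos: [0.4406, 0.0749, 0.2291]
orientation: [-2.805, -0.327, -1.16]
force: [-0.5, -0.3, 0.4]
opening: 0.0007
gripper_force: 0.0
```

```bash
python3 - <<'E'
from h import *
s=read_state(); print(s['t'],s['q'].round(3),s['force'],s['opening'])
u=np.array([-1,0,1])/2**.5; B=np.array([-.0393,-.0017,.056])+np.array([-.0015,0,-.0015])
print('rem to button',move(B,0,np.pi/4))
im,d=read_camera('wrist'); p=camera_params('wrist'); Y=todock(cloud(p,d))*1000
hsv=cv2.cvtColor(im,cv2.COLOR_RGB2HSV)
m=((d>0)&(hsv[...,1]<60)&(hsv[...,2]>110)&(abs(Y[...,1])<30)&(Y[...,0]>-70)&(Y[...,0]<-10)&(Y[...,2]>25)&(Y[...,2]<80)).astype(np.uint8)
n,l,st,c=cv2.connectedComponentsWithStats(m); 
for k in np.argsort(-st[1:,4])[:2]+1: print(st[k],c[k].round(),np.median(Y[l==k],axis=0),Y[l==k].min(0),Y[l==k].max(0))
save('w4',im)
E
```

```text
9.05 [-0.024 -0.491  2.476  0.447  0.427  0.976] [-0.48625029 -0.34030674  0.39153343] 0.0007161512395868594
rem to button (array([-0.3, -0.3, 60.5]), array([0.0001, 0.0013, 0.    ]))
[ 263  189   41   44 1399] [283. 211.] [-37.93778808  -1.22601292  57.60428682] [-50.24399802 -16.46139066  35.49709869] [-19.24862317  14.71508519  67.92758335]
[268 233   1   1   1] [268. 233.] [-44.73280123  10.90858048  33.74647558] [-44.73280123  10.90858048  33.74647558] [-44.73280123  10.90858048  33.74647558]
```

View pics/w4.png

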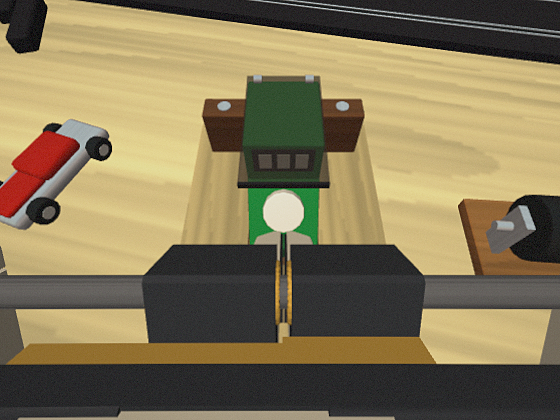

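The view shows the closed fingertips at (283,240) in line with the white button at (283,211), well clear of the lid edge at (283,184). Now I approach the button.

Call:
servo_tool --increments '[{"slide":[1,0,15],"dr":[0,0,0],"jaw":1},{"slide":[2,0,30],"dr":[0,0,0],"jaw":1},{"slide":[3,0,42],"dr":[0,0,0],"jaw":1},{"slide":[4,0,50],"dr":[0,0,0],"jaw":1},{"slide":[4,0,54],"dr":[0,0,0],"jaw":1},{"slide":[4,0,57],"dr":[0,0,0],"jaw":1},{"slide":[4,0,60],"dr":[0,0,0],"jaw":1},{"slide":[4,0,62],"dr":[0,0,0],"jaw":1},{"slide":[4,0,64],"dr":[0,0,0],"jaw":1},{"slide":[4,0,66],"dr":[0,0,0],"jaw":1},{"slide":[4,0,66],"dr":[0,0,0],"jaw":1}]'

```text
t: 10.2
tool_pos: [0.4885, 0.0861, 0.185]
orientation: [-2.804, -0.326, -1.163]
force: [-2.6, 1.1, 5.6]
opening: 0.0002
gripper_force: 3.3
```

```bash
python3 - <<'E'
from h import *
s=read_state(); print(s['t'],(D.T@s['force']).round(2)); lid('top',.09)
E
```

```text
10.2 [-2.23  1.65  5.64]
top lid in dock (mm) ((5.176979064941406, -0.6036777496337891), (102.77449798583984, 56.06879425048828), 0.08607149124145508) 1203 0.10796229372841674
```

Call:
servo_tool --increments '[{"slide":[1,0,1],"dr":[0,0,0],"jaw":1},{"slide":[2,0,2],"dr":[0,0,0],"jaw":1},{"slide":[3,0,3],"dr":[0,0,0],"jaw":1},{"slide":[4,0,4],"dr":[0,0,0],"jaw":1},{"slide":[4,0,4],"dr":[0,0,0],"jaw":1}]'

```text
t: 10.75
tool_pos: [0.494, 0.0874, 0.1851]
orientation: [-2.804, -0.326, -1.163]
force: [-3.9, -0.2, 6.3]
opening: 0.0009
gripper_force: 3.2
```

```bash
python3 - <<'E'
from h import *
s=read_state(); print(s['t'],(D.T@s['force']).round(2)); lid('top',.09)
E
```

```text
10.75 [-3.85  0.73  6.35]
top lid in dock (mm) ((11.203411102294922, -0.642974853515625), (55.86690902709961, 103.08447265625), 89.92071533203125) 1204 0.10785245476016672
```

Call:
servo_tool --increments '[{"slide":[0.5,0,1],"dr":[0,0,0],"jaw":1},{"slide":[1,0,2],"dr":[0,0,0],"jaw":1},{"slide":[1,0,3],"dr":[0,0,0],"jaw":1},{"slide":[1,0,3],"dr":[0,0,0],"jaw":1}]'

```text
t: 11.2
tool_pos: [0.4959, 0.0878, 0.1837]
orientation: [-2.805, -0.327, -1.162]
force: [-44.0, -12.1, 38.2]
opening: 0.0003
gripper_force: 29.9
```

Call:
servo_tool --increments '[{"slide":[0,0,-1.2],"dr":[0,0,0],"jaw":1},{"slide":[0,0,-1.2],"dr":[0,0,0],"jaw":1}]'

```text
t: 11.4
tool_pos: [0.4953, 0.0877, 0.1841]
orientation: [-2.805, -0.326, -1.162]
force: [-5.0, -2.9, 6.0]
opening: 0.0006
gripper_force: 3.9
```

Call:
servo_tool --increments '[{"slide":[0,0,0.3],"dr":[0,0,0],"jaw":1},{"slide":[0,0,0.3],"dr":[0,0,0],"jaw":1},{"slide":[0,0,0.3],"dr":[0,0,0],"jaw":1},{"slide":[0,0,0.3],"dr":[0,0,0],"jaw":1}]'

```text
t: 11.8
tool_pos: [0.4955, 0.0878, 0.1839]
orientation: [-2.805, -0.326, -1.162]
force: [-15.4, -4.4, 14.5]
opening: 0.0005
gripper_force: 10.8
```

Call:
servo_tool --increments '[{"slide":[0,0,0],"dr":[0,0,0],"jaw":1},{"slide":[0,0,0],"dr":[0,0,0],"jaw":1},{"slide":[0,0,0],"dr":[0,0,0],"jaw":1},{"slide":[0,0,0],"dr":[0,0,0],"jaw":1},{"slide":[0,0,0],"dr":[0,0,0],"jaw":1},{"slide":[0,0,0],"dr":[0,0,0],"jaw":1},{"slide":[0,0,0],"dr":[0,0,0],"jaw":1},{"slide":[0,0,0],"dr":[0,0,0],"jaw":1}]'

```text
t: 12.6
tool_pos: [0.4955, 0.0878, 0.1839]
orientation: [-2.805, -0.326, -1.162]
force: [-14.8, -4.6, 15.0]
opening: 0.0005
gripper_force: 10.8
```

```bash
python3 - <<'E'
from h import *
s=read_state(); print(s['t'],(D.T@s['force']).round(2)); lid('top',.09)
E
```

```text
12.6 [-15.49  -1.05  15.04]
top lid in dock (mm) ((11.148311614990234, -0.6076831817626953), (55.93089294433594, 103.15513610839844), 89.92381286621094) 1206 0.10787207860526023
```

Call:
servo_tool --increments '[{"slide":[0,0,-1.5],"dr":[0,0,0],"jaw":1},{"slide":[0,0,-4],"dr":[0,0,0],"jaw":1},{"slide":[0,0,-8],"dr":[0,0,0],"jaw":1},{"slide":[0,0,-15],"dr":[0,0,0],"jaw":1},{"slide":[-2,0,-28],"dr":[0,0,0],"jaw":1},{"slide":[-4,0,-45],"dr":[0,0,0],"jaw":1},{"slide":[-4,0,-62],"dr":[0,0,0],"jaw":1},{"slide":[-4,0,-62],"dr":[0,0,0],"jaw":1},{"slide":[-4,0,-62],"dr":[0,0,0],"jaw":1}]'

```text
t: 13.55
tool_pos: [0.4502, 0.0772, 0.2246]
orientation: [-2.805, -0.327, -1.162]
force: [0.2, -0.1, 0.1]
opening: 0.0004
gripper_force: 0.0
```

```bash
python3 - <<'E'
from h import *
s=read_state(); print(s['t'],(D.T@s['force']).round(2),s['q'].round(3)); lid('top',.09)
im,d=read_camera('wrist'); p=camera_params('wrist'); Y=todock(cloud(p,d))*1000
hsv=cv2.cvtColor(im,cv2.COLOR_RGB2HSV)
m=((d>0)&(hsv[...,1]<60)&(hsv[...,2]>110)&(abs(Y[...,1])<30)&(Y[...,0]>-70)&(Y[...,0]<0)&(Y[...,2]>25)&(Y[...,2]<80)).astype(np.uint8)
n,l,st,c=cv2.connectedComponentsWithStats(m); k=1+np.argmax(st[1:,4]); print(st[k],np.median(Y[l==k],axis=0)); a=np.median(Y[l==k],axis=0); print('axis coord',(a[2]-a[0])/2**.5,'was',(57.6+37.94)/2**.5, 'shift 7mm ->-5')
save('w5',im)
E
```

```text
13.55 [ 0.15 -0.14  0.09] [-0.016 -0.436  2.45   0.464  0.396  0.961]
top lid in dock (mm) ((11.359519958496094, -0.5910205841064453), (55.958892822265625, 103.63465881347656), 89.93008422851562) 1203 0.10792307968295166
[ 263  189   42   44 1463] [-31.12902675  -1.71753903  56.8576019 ]
axis coord 62.215941769358196 was 67.55698187456274 shift 7mm ->-5
```

View pics/w5.png

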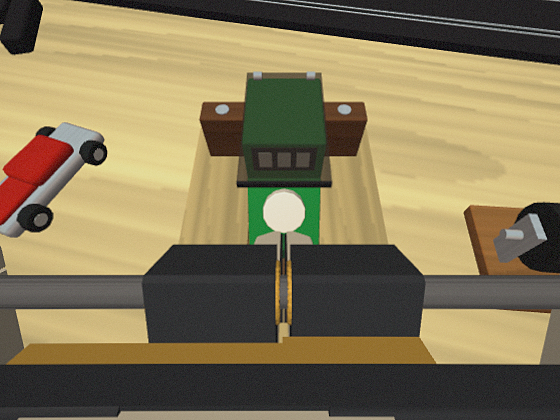

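The picture shows the counter flat against the stop, with its lid at (283,120). The button at (283,211) is out again, the tool is clear, and the car and drum have not moved. I'm handing in.

```bash
python3 -c "
from plant import *
print(close_job())"
```

```text
the job is handed in; nothing more can be done
None
```

The job is handed in: the counter lies flat in the pocket against the stop (x about 7 mm), its button was held fully in for about 1.2 s at roughly 21 N and has sprung back, and the robot did not touch the car, drum or puller; no verdict came back, and one brief press peaked near 59 N at the fingertips before I backed off.

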